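Light the ring for inspection

TASK

I want to check the stone in the ring on the ring stand, looking straight down on it. Lift the clear dust cover off and stand it upright on the bare bench, clear of the stand, then draw the torch out of the tool block and hold it up so that its lens points at the stone from the side, slanting down at 45 degrees and about 10 cm away. Let nothing touch the ring, keep the torch off the stand, leave the other tools and the jar where they are, and finish while still holding the torch steady on the stone.

Things in the scene. Friction and masses are not known exactly. Their poses are not given: they have to be found in the camera images.
- stand: Ring stand, fixed to the bench: round dark steel plate 124 mm across, 12 mm thick, with a pedestal (60 mm wide at its foot, 38 mm at its top) and two vise jaws on it, 34 x 30 mm over both, up to 52 mm above the bench, clamping the ring. Origin: centre of the plate's underside, on the bench; z up. It stands left or right of the bench's middle, the tool block on the other side.
- ring: Gold-coloured finger ring, 24 mm across, standing upright in the jaws of the stand, part of the stand and not movable; its top, with the stone, is 69 mm above the bench. Origin: the ring's centre, on the axis of the stand, 53 mm above the bench.
- stone (a point): The clear stone, 9 mm across, on top of the ring: the point to light, on the axis of the stand, 67 mm above the bench.
- cover: Loose dust cover, 130 g: clear plastic bell, open below, 96 mm across at its rim, 78 mm high, wall 3.5 mm, with a black turned knob on top; at the start it stands over the ring, rim on the stand's plate (12 mm above the bench). Origin: centre of the rim circle at its underside; z up through the knob. Inside it is 70 mm high or more over the middle.
- cover_knob (a point): Middle of the knob's grip: a cylinder 20 mm across, from 91 to 108 mm above the rim, on a thinner neck; this point is 99.5 mm above the rim, on the bell's axis. The crown of the bell, 78 mm above the rim, is about 28 mm across and falls away all round.
- block: Tool block, fixed to the bench: wooden, 80 mm (its x) by 210 mm (its y) by 70 mm high, with three round wells in a row along its y, at y = -62, 0 and +62 mm, 35 mm wide and 55 mm deep (floor 15 mm above the bench). Origin: centre of its underside, on the bench. Torch, ring clamp and punch stand in the wells, in any order.
- torch: Loose pocket torch, dark knurled metal, 150 g, 138 mm long, round: head 32 mm across over the first 32 mm from the lens, taper to 44 mm, then a 24 mm barrel to 134 mm, rubber button on the tail. Stands lens down on its well's floor, tail 153 mm above the bench. Origin: centre of the lens face; z runs from lens to tail: it shines along -z. Centre of mass about 60 mm from the lens. No switching on.
- ring_clamp: Bystander in another well: wooden ring clamp, a light wooden handpiece 32 mm across and 121 mm long with a brass band and cork jaws on top; leave it in place. Origin: centre of its foot; z up.
- punch: Bystander in another well: bright steel doming punch, a cylinder 32 mm across with a domed top, 100 mm long, about 550 g; leave it in place. Origin: centre of its foot; z up.
- hammer: Bystander: small hammer, 240 mm long, lying on the bench beyond the work; leave it in place. Origin: under its middle; handle along its -x.
- jar: Bystander: closed jar 52 mm across and 60 mm high, standing on the bench to one side; leave it in place. Origin: centre of its underside.
There are look-alikes about, which are no part of the job. Leave any green or red look-alike of the cover alone.

How it is judged:
By the outcome, as a careful person would: the job done as asked, in the order asked, and still so for the second after the job is handed in, while the arm keeps its last pose, push and grip.
It also fails if it takes over 51 s, if anything falls off the work surface, if the arm or the gripper's body presses on something with over 40 N, if the wrist force passes 120 N, or if a joint passes its speed limit or range.

ROBOT

A 6-joint arm with a two-finger parallel gripper is mounted at the origin on the work surface. World frame = base frame: x ahead of the robot, y to its left, z up, the work surface at z = 0. Lengths are in mm, angles in rad, forces in N, time in s.
With the tool pointing down it reaches from about 250 to 775 mm from the base axis. Payload 4 kg.
Tool frame: the origin (TCP) lies at the very end of the fingers, on their centre line; the grasp point (between the pads) lies 19 mm behind it; z points along the fingers, y is the line along which they close (so a half turn about z gives the same grasp; the last joint's range is limited). The gripper opens to 94 mm and grips with 3 to 60 N. Pads are 16 mm wide; open, the fingers measure 119 mm over their backs; the gripper's body (75 mm by 177 mm) begins 78 mm behind the grasp point.
Start: joints at [1.089, 0.087, 1.371, -0, 1.684, -0.103], TCP at [203.404, 511.025, 205.506] pointing down, gripper open.
Joint ranges: [-3.1, 3.1], [-0.76, 2.03], [0.27, 2.55], [-1.08, 4.22], [0.17, 2.65], [-2.57, 2.57]. Speed limits (rad/s): [2.79, 2.79, 3.14, 3.14, 3.14, 3.14].

INTERFACE

Orientations are given as a unit quaternion [w, x, y, z].
In Python, from station import r, vision gives the robot as it stands.
- The arm moves only by the shell command python3 -m handwheel 'ROWS' [FORCE]. ROWS is a JSON object of lists of equal length, an entry for each row: "offset": the shift along the tool's x, y, z as a fraction of full scale, a list of three; "angular": the turn, a rotation vector about the tool's x, y, z as a fraction of full scale, a list of three; "jaw": the closure, from 0 (fully open) to 1 (shut). In form: {"offset": [[dx, dy, dz], ...], "angular": [[wx, wy, wz], ...], "jaw": [jaw, ...]}. A call has 1 to 12 rows; each row shifts and turns the commanded pose from where the row before left it, along the tool's axes as they then stand; what a row does not reach is not made up. Full scale, the value 1, is 0.02 m for a shift and 6 degrees for a turn. A row lasts 1/8 s, in which the tool goes at most 62.5 mm and 10.7 degrees, less where a joint would pass 70% of its speed; a pose out of reach is approached as far as the arm can. A call with a number of a shift or a turn outside -1 to 1 is refused whole. A call with a gripper value outside its range is refused whole. The fingers move at their own pace and stop on an object; FORCE is the grip in N (left out, the last holds). Time passes only in rows, so rows that do not move let the fingers close. It gives the time, the measured TCP pose, the force, the opening and the grip force at its end, in the units of the state.
- r.state(): the state, without advancing time (a new reading comes with each control period).
- vision.grab_frame(name): name is "scene" or "top" or "wrist"; returns a dict with "img" (420x560x3 uint8, blue, green, red), "fx", "fy", "cx", "cy" (pixels), "rvec" (rotation vector, rad) and "tvec" (3), from world to camera coordinates, as OpenCV has them. Camera axes: x right, y down, z forward; pixel columns grow to the right and rows downward; lengths in mm; the calibration is good to about 2 mm. A picture is of the moment at which its call begins. There is no depth.
- r.close_job(): hands the job in; it is judged then, once.
The state is a dict: "time": time; "joints": joint angles; "qd": joint speeds; "effort": joint torques, N m; "position": TCP position; "eef_rot": TCP orientation; "contact_force": force on the tool from outside, world axes, zero at the start; "moment": the same for the moment, N m; "grip_width": finger opening in mm; "grasp_force": force on a finger pad.
Only numpy, scipy, OpenCV 4.12 (cv2) and the standard library are available. Lean on these libraries where they do the work, as an engineer would, in place of code of your own. Each camera call takes 0.05 s, during which the arm holds its last target. There are 200 camera calls.

## Working session

There is one attempt and no reset: what is moved stays moved. The work goes in short steps, Python scripts to look and compute and a shell command to move; the robot and the scene stay as the last step left them, time stands still between calls to the robot, and variables do not carry over. Pictures are saved under pics/ and viewed, at most 10 in all, crops included, and the job is handed in when it is done.

```bash
mkdir -p pics; ls; python3 - <<'E'
from station import r, vision
import cv2
print(r.state())
for n in ("scene","top"):
    f=vision.grab_frame(n); cv2.imwrite(f"pics/{n}0.png",f["img"]); print({k:v for k,v in f.items() if k!="img"})
E
```

```text
pics
{'time': 0.0, 'joints': array([ 1.08891722e+00,  8.79279470e-02,  1.37224582e+00, -2.12944131e-06,
        1.68358057e+00, -1.03105292e-01]), 'qd': array([-4.29537575e-05,  8.66113827e-04,  1.09166621e-04,  1.49155078e-03,
        2.09739822e-04, -2.49047333e-04]), 'effort': array([ 5.25815831e-04, -3.40173948e+01, -3.02427936e+01,  7.18025677e-02,
        3.29172739e-02, -1.71929819e-04]), 'position': array([203.13391763, 510.52739041, 204.32323599]), 'eef_rot': array([-3.10635641e-04,  1.88256808e-01,  9.82119242e-01, -1.03523977e-03]), 'contact_force': array([0.65776633, 0.43375702, 0.6209911 ]), 'moment': array([ 0.02323596, -0.03787456,  0.03429214]), 'grasp_force': 0.0, 'grip_width': 93.70451723317143}
{'fx': 491.2755922134542, 'fy': 491.2755922134542, 'cx': 276.4184711975225, 'cy': 211.07924186927255, 'rvec': array([ 1.73458756,  1.85471511, -0.74535857]), 'tvec': array([ -25.02330464, -402.74793957, 1559.6900823 ])}
{'fx': 433.8216675447145, 'fy': 433.8216675447145, 'cx': 277.45098319001715, 'cy': 210.4143633142028, 'rvec': array([ 2.18000194, -2.19373553,  0.06130622]), 'tvec': array([  73.41677232,  617.25617393, 1017.98863781])}
```

View pics/scene0.png

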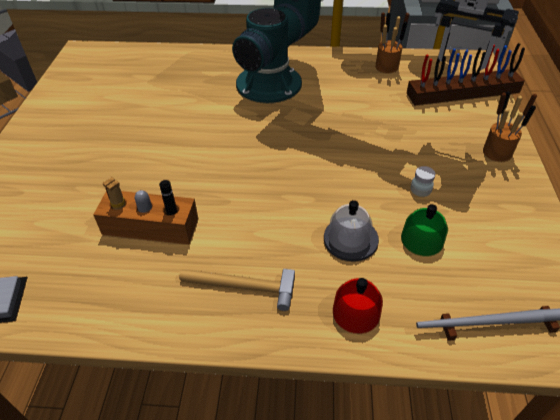

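View pics/top0.png

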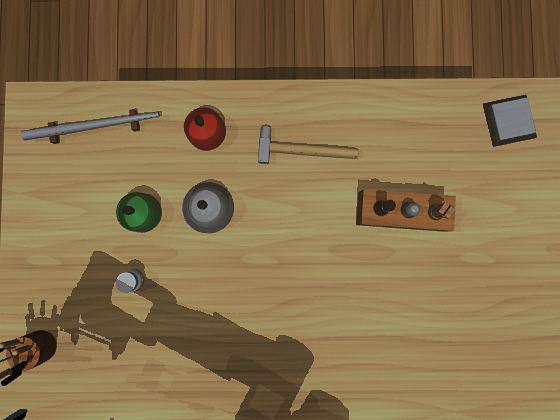

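The scene view shows the stand with its clear cover at (350,235), the torch at (168,197), and the block at (147,215). In the top view they are at (208,207), (385,207) and (407,210), with the jar at (130,280) and the green and red look-alikes at (139,211) and (205,128).

```bash
cat > h.py <<'E'
import numpy as np, cv2
from station import r, vision
from scipy.spatial.transform import Rotation as R
def cam(f):
    K=np.array([[f["fx"],0,f["cx"]],[0,f["fy"],f["cy"]],[0,0,1]]); Rm=cv2.Rodrigues(np.array(f["rvec"]))[0]
    return K,Rm,np.array(f["tvec"]).ravel()
def ray(f,p):
    K,Rm,t=cam(f); return -Rm.T@t, Rm.T@np.linalg.solve(K,[p[0],p[1],1])
def onz(f,p,z):
    o,d=ray(f,p); return (o+d*(z-o[2])/d[2]).round(1)
def tri(f1,p1,f2,p2):
    A=[];b=[]
    for f,p in((f1,p1),(f2,p2)):
        o,d=ray(f,p); d=d/np.linalg.norm(d); P=np.eye(3)-np.outer(d,d); A.append(P); b.append(P@o)
    return np.linalg.lstsq(np.vstack(A),np.hstack(b),rcond=None)[0].round(1)
def proj(f,X):
    return cv2.projectPoints(np.array([X],float),np.array(f["rvec"]),np.array(f["tvec"]),cam(f)[0],None)[0].ravel().round(1)
def tool():
    s=r.state(); q=s["eef_rot"]; return s["position"],R.from_quat([q[1],q[2],q[3],q[0]])
E
python3 - <<'E'
from h import *
T=vision.grab_frame("top");S=vision.grab_frame("scene")
def blobs(f,m,box,name,mn=15):
    x0,x1,y0,y1=box; mm=np.zeros(m.shape,np.uint8); mm[y0:y1,x0:x1]=m[y0:y1,x0:x1]*255
    cs,_=cv2.findContours(mm,cv2.RETR_EXTERNAL,cv2.CHAIN_APPROX_NONE); out=[]
    for c in cs:
        a=cv2.contourArea(c)
        if a>mn:
            print(name,"area",a,"bbox",cv2.boundingRect(c),"circ",cv2.minEnclosingCircle(c),"rect",cv2.minAreaRect(c)); out.append(c)
    return out
g=lambda f:(cv2.cvtColor(f["img"],cv2.COLOR_BGR2HSV).astype(int))
hT,hS=g(T),g(S)
for c in blobs(T,hT[...,1]<75,(175,240,170,245),"plateT",200): print(onz(T,cv2.minEnclosingCircle(c)[0],10))
blobs(T,hT[...,2]<40,(190,220,190,220),"knobT",5)
blobs(S,hS[...,2]<40,(335,370,195,215),"knobS",5)
blobs(T,hT[...,2]<55,(365,400,195,220),"torchT",5)
blobs(S,hS[...,2]<55,(155,180,175,215),"torchS",5)
blobs(T,hT[...,1]<80,(110,150,260,300),"jarT",50)
for n,f,b in(("a",T,(350,460,180,235)),("b",T,(170,245,170,245)),("c",S,(320,385,195,260)),("d",S,(90,200,170,245))):
    cv2.imwrite(f"pics/{n}.png",cv2.resize(f["img"][b[2]:b[3],b[0]:b[1]],(400,300),interpolation=cv2.INTER_CUBIC))
cv2.imwrite("pics/m1.png",np.vstack([np.hstack([cv2.imread(f"pics/{x}.png") for x in p]) for p in("ab","cd")]))
E
```

```text
plateT area 1960.0 bbox (182, 182, 52, 51) circ ((207.4580535888672, 207.36041259765625), 25.594615936279297) rect ((207.50003051757812, 207.00001525878906), (50.20458221435547, 50.20458221435547), 45.0)
[626.8 238.7  10. ]
knobT area 21.0 bbox (198, 201, 9, 8) circ ((202.0, 204.0), 4.472236156463623) rect ((202.0, 204.5), (7.0, 8.0), 90.0)
knobS area 83.5 bbox (349, 201, 9, 14) circ ((353.0, 207.5), 6.800835609436035) rect ((353.0, 207.5), (13.0, 8.0), 90.0)
torchT area 221.5 bbox (374, 200, 22, 16) circ ((384.3529357910156, 206.88235473632812), 10.81227970123291) rect ((383.79254150390625, 205.72642517089844), (14.66641616821289, 21.465415954589844), 60.945396423339844)
torchS area 329.0 bbox (160, 181, 18, 34) circ ((167.5, 197.5), 17.39262580871582) rect ((168.3970184326172, 197.3564910888672), (34.32343673706055, 13.310701370239258), 80.90972137451172)
jarT area 485.0 bbox (116, 269, 28, 24) circ ((129.5, 280.5), 14.57748031616211) rect ((129.5, 280.5), (23.0, 27.0), 90.0)
```

View pics/m1.png

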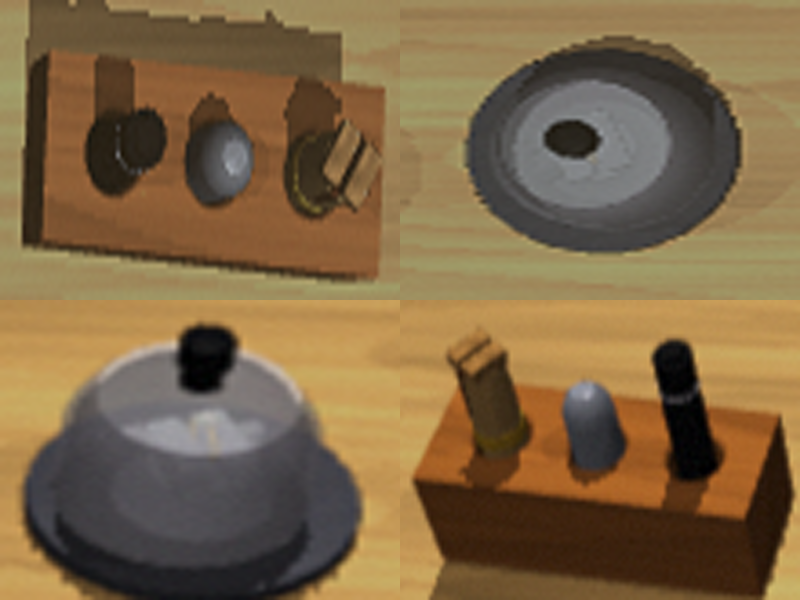

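The crops show the torch tail at top (391,204) and scene (165,182), the knob at top (202,204) and scene (353,207), and the block's top face at corners (364,190), (456,196), (454,231) and (362,224). The order along the block is torch, punch, clamp.

```bash
python3 - <<'E'
from h import *
T=vision.grab_frame("top");S=vision.grab_frame("scene")
print("knob tri",tri(T,(202,204.3),S,(352.8,207.3)),"onz",onz(T,(202,204.3),113),onz(S,(352.8,207.3),111.5))
print("torch tail tri",tri(T,(390.7,204.2),S,(165,182)),onz(T,(390.7,204.2),153),onz(S,(165,182),153))
c=np.array([onz(T,p,70) for p in((363.7,189.5),(455.9,196.1),(453.9,231),(362.1,224.4))]); print("block",c,c.mean(0))
m=c.mean(0)[:2];e=(c[0]-c[1])[:2];e/=np.linalg.norm(e);print("well",m+62*e,"dir",e)
print("green",onz(T,(139,211),40),"red",onz(T,(205,128),40),"jar",onz(T,(129.5,280.5),50))
# plate rim ellipse in scene: bottom-most
h=cv2.cvtColor(S["img"],cv2.COLOR_BGR2HSV)
print("plate in scene expected", [proj(S,(627+62*np.cos(a),238.7+62*np.sin(a),12)) for a in np.arange(0,6.2,1.5708)])
E
```

```text
knob tri [626.8 234.5 106.7] onz [626.3 233.3 113. ] [631.4 233.9 111.5]
torch tail tri [ 620.5 -165.1  153. ] [ 620.8 -167.   153. ] [ 620.7 -163.2  153. ]
block [[ 661.  -127.6   70. ]
 [ 644.5 -336.6   70. ]
 [ 565.3 -329.6   70. ]
 [ 581.5 -122.5   70. ]] [ 613.075 -229.075   70.   ]
well [ 617.9545541  -167.26731478] dir [0.07870249 0.99689815]
green [617.2 394.6  40. ] red [813.6 240.2  40. ] jar [456.3 411.   50. ]
plate in scene expected [array([351.4, 258.1]), array([378.2, 237.5]), array([349.7, 216.1]), array([323., 235.])]
```

```bash
python3 -m handwheel '{"offset":[[0,0,0],[0,0,0],[0,0,0],[0,0,0]],"angular":[[0,0,-0.9],[0,0,-0.9],[0,0,-0.9],[0,0,-0.92]],"jaw":[0,0,0,0]}' 20
python3 -m handwheel '{"offset":[[-0.96,-0.62,0],[-0.96,-0.62,0],[-0.96,-0.62,0],[-0.96,-0.62,0],[-0.96,-0.62,0],[-0.96,-0.62,0],[-0.96,-0.62,0],[-0.96,-0.62,0],[-0.96,-0.62,0],[-0.96,-0.62,0],[-0.96,-0.62,0]],"angular":[[0,0,0],[0,0,0],[0,0,0],[0,0,0],[0,0,0],[0,0,0],[0,0,0],[0,0,0],[0,0,0],[0,0,0],[0,0,0]],"jaw":[0,0,0,0,0,0,0,0,0,0,0]}'
python3 -m handwheel '{"offset":[[-0.96,-0.62,0],[-0.96,-0.62,0],[-0.96,-0.62,0],[-0.96,-0.62,0],[-0.96,-0.62,0],[-0.96,-0.62,0],[-0.96,-0.62,0],[-0.96,-0.62,0],[-0.96,-0.62,0],[-0.96,-0.62,0],[0,0,0]],"angular":[[0,0,0],[0,0,0],[0,0,0],[0,0,0],[0,0,0],[0,0,0],[0,0,0],[0,0,0],[0,0,0],[0,0,0],[0,0,0]],"jaw":[0,0,0,0,0,0,0,0,0,0,0]}'
python3 - <<'E'
from h import *
p,q=tool();print(p,q.as_matrix().round(3),r.state()["joints"].round(2))
W=vision.grab_frame("wrist");cv2.imwrite("pics/w1.png",W["img"])
for n,X in(("knob108",(627,234.3,120)),("stand",(627,239,12))): print(n,proj(W,X))
E
```

```text
time: 0.8
position: [203.4, 511.0, 205.4]
eef_rot: [-0.0, -0.002, 1.0, -0.0]
contact_force: [0.5, 0.2, 0.2]
grip_width: 93.9
grasp_force: 0.0
time: 2.17
position: [415.2, 374.2, 205.4]
eef_rot: [-0.0, -0.0, 1.0, -0.0]
contact_force: [0.5, 0.4, 0.9]
grip_width: 94.5
grasp_force: 0.0
time: 3.55
position: [608.0, 249.4, 204.8]
eef_rot: [-0.0, 0.001, 1.0, -0.0]
contact_force: [0.1, 0.6, -0.6]
grip_width: 93.6
grasp_force: 0.0
[607.98081169 249.42804203 204.80413715] [[-1.     0.002 -0.001]
 [ 0.002  1.    -0.   ]
 [ 0.001 -0.    -1.   ]] [ 0.3   0.33  1.08 -0.    1.73 -1.27]
knob108 [262.8 237.9]
stand [271.5 206. ]
```

View pics/w1.png

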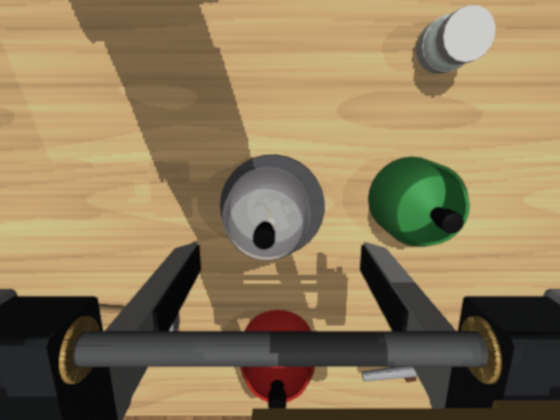

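The knob top shows at (263,239) and the plate centre at (272,206), both where predicted, so the stand is at (627,239) and the knob at (627,234).

```bash
python3 -m handwheel '{"offset":[[-0.95,-0.76,0],[0,0,1],[0,0,1],[0,0,1],[0,0,1],[0,0,0.8],[0,0,0.65],[0,0,0]],"angular":[[0,0,0],[0,0,0],[0,0,0],[0,0,0],[0,0,0],[0,0,0],[0,0,0],[0,0,0]],"jaw":[0,0,0,0.3,0.4,0.4,0.4,0.4]}' 20
python3 -m handwheel '{"offset":[[0,0,0],[0,0,0],[0,0,0],[0,0,0],[0,0,0],[0,0,0]],"angular":[[0,0,0],[0,0,0],[0,0,0],[0,0,0],[0,0,0],[0,0,0]],"jaw":[1,1,1,1,1,1]}' 20
```

```text
time: 4.6
position: [625.0, 235.3, 95.0]
eef_rot: [-0.001, -0.0, 1.0, -0.0]
contact_force: [0.3, 0.2, 1.2]
grip_width: 56.5
grasp_force: 0.0
time: 5.35
position: [625.8, 235.4, 96.8]
eef_rot: [0.0, -0.0, 1.0, -0.0]
contact_force: [0.8, -1.1, 0.9]
grip_width: 19.6
grasp_force: 20.0
```

```bash
python3 -m handwheel '{"offset":[[0,0,-0.3],[0,0,-0.7],[0,0,-1],[0,0,-1],[0,0,-1],[0,0,-0.8],[0,0,0]],"angular":[[0,0,0],[0,0,0],[0,0,0],[0,0,0],[0,0,0],[0,0,0],[0,0,0]],"jaw":[1,1,1,1,1,1,1]}' 20
python3 -m handwheel '{"offset":[[0.05,-0.4,0],[0.1,-0.8,0],[0.15,-1,0],[0.15,-1,0],[0.2,-1,0],[0.15,-1,0],[0.15,-1,0],[0.15,-1,0],[0.1,-0.8,0],[0.1,-0.5,0],[0,-0.25,0],[0,0,0]],"angular":[[0,0,0],[0,0,0],[0,0,0],[0,0,0],[0,0,0],[0,0,0],[0,0,0],[0,0,0],[0,0,0],[0,0,0],[0,0,0],[0,0,0]],"jaw":[1,1,1,1,1,1,1,1,1,1,1,1]}'
python3 - <<'E'
from h import *
a=vision.grab_frame("scene")["img"];b=vision.grab_frame("top")["img"]
cv2.imwrite("pics/m2.png",np.hstack([cv2.resize(a[150:320,200:400],(400,340)),cv2.resize(b[120:290,180:380],(400,340))]))
E
```

```text
time: 6.22
position: [626.7, 235.9, 195.5]
eef_rot: [0.002, -0.0, 1.0, 0.001]
contact_force: [-0.3, -1.0, -1.4]
grip_width: 19.4
grasp_force: 20.0
time: 7.72
position: [599.8, 60.6, 192.4]
eef_rot: [0.0, -0.0, 1.0, 0.0]
contact_force: [0.8, -0.5, -0.3]
grip_width: 19.4
grasp_force: 20.0
```

View pics/m2.png

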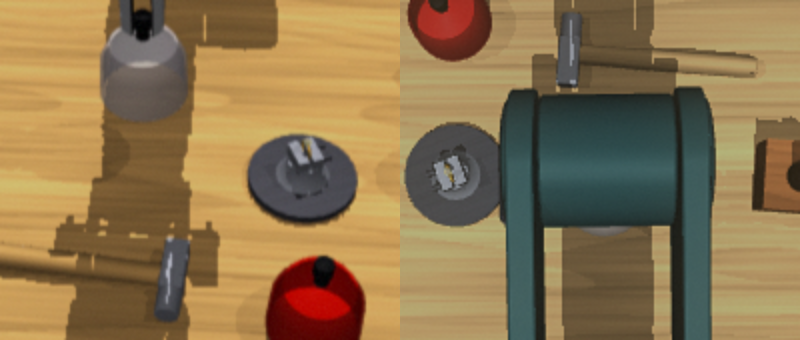

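The bell hangs upright in the gripper, at (145,75) in the left crop, and the ring on the stand is uncovered and untouched. Next I lower the bell.

```bash
python3 -m handwheel '{"offset":[[0,0,0.5],[0,0,1],[0,0,1],[0,0,1],[0,0,1],[0,0,0.5],[0,0,0.15],[0,0,0.1],[0,0,0.1],[0,0,0],[0,0,0]],"angular":[[0,0,0],[0,0,0],[0,0,0],[0,0,0],[0,0,0],[0,0,0],[0,0,0],[0,0,0],[0,0,0],[0,0,0],[0,0,0]],"jaw":[1,1,1,1,1,1,1,1,1,1,1]}' 20
python3 -m handwheel '{"offset":[[0,0,0]],"angular":[[0,0,0]],"jaw":[1]}'
```

```text
time: 9.2
position: [600.0, 60.5, 85.9]
eef_rot: [0.0, -0.0, 1.0, 0.0]
contact_force: [0.6, -0.0, -1.3]
grip_width: 19.0
grasp_force: 20.0
time: 9.32
position: [599.9, 60.6, 85.7]
eef_rot: [0.0, -0.0, 1.0, 0.0]
contact_force: [-0.3, -0.7, -1.9]
grip_width: 19.2
grasp_force: 20.0
```

```bash
python3 -m handwheel '{"offset":[[0,0,0.04],[0,0,0.04],[0,0,0]],"angular":[[0,0,0],[0,0,0],[0,0,0]],"jaw":[1,1,1]}' 20
python3 -m handwheel '{"offset":[[0,0,0.04],[0,0,0]],"angular":[[0,0,0],[0,0,0]],"jaw":[1,1]}'
```

```text
time: 9.7
position: [600.0, 60.3, 84.8]
eef_rot: [0.001, -0.0, 1.0, -0.0]
contact_force: [-0.8, -1.2, 2.6]
grip_width: 19.1
grasp_force: 20.0
time: 9.95
position: [600.1, 60.3, 84.7]
eef_rot: [0.001, -0.0, 1.0, -0.0]
contact_force: [-2.5, -1.2, 6.4]
grip_width: 19.4
grasp_force: 20.0
```

```bash
python3 -m handwheel '{"offset":[[0,0,-0.04],[0,0,0],[0,0,0],[0,0,-0.3],[0,0,-1],[0,0,-1],[0,0,-1],[0,0,-1],[0,0,-1],[0,0,-0.5]],"angular":[[0,0,0],[0,0,0],[0,0,0],[0,0,0],[0,0,0],[0,0,0],[0,0,1],[0,0,1],[0,0,1],[0,0,1]],"jaw":[0.4,0.4,0.4,0.4,0.4,0.4,0.4,0.4,0.4,0.4]}'
python3 -m handwheel '{"offset":[[0,0,0],[0,0,0],[0,0,0],[0,0,0],[0,0,0],[0,0,0],[0,0,0],[0,0,0]],"angular":[[0,0,1],[0,0,1],[0,0,1],[0,0,1],[0,0,1],[0,0,1],[0,0,1],[0,0,0.5]],"jaw":[0.4,0.4,0.4,0.4,0.4,0.4,0.4,0.4]}'
python3 - <<'E'
from h import *
p,q=tool();print(p,q.as_matrix().round(3))
d=np.array([620.5,-166,205])-p;print("tool delta units",(q.inv().apply(d)/20).round(2))
a=vision.grab_frame("scene")["img"]
cv2.imwrite("pics/s3.png",cv2.resize(a[100:320,80:400],(640,440)))
E
```

```text
time: 11.2
position: [600.3, 60.6, 201.9]
eef_rot: [0.001, 0.209, 0.978, 0.0]
contact_force: [0.4, 0.9, 0.5]
grip_width: 56.1
grasp_force: 0.0
time: 12.2
position: [599.8, 60.6, 200.3]
eef_rot: [0.0, 0.567, 0.824, 0.0]
contact_force: [0.1, 0.4, 0.2]
grip_width: 56.2
grasp_force: 0.0
[599.82827616  60.57956453 200.25430302] [[-0.357  0.934  0.   ]
 [ 0.934  0.357  0.   ]
 [-0.     0.    -1.   ]]
tool delta units [-10.95  -3.08  -0.24]
```

View pics/s3.png

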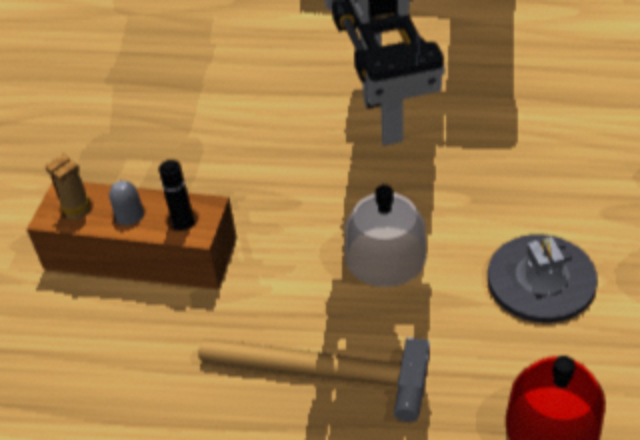

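The cover stands upright on the bench at (386,240), clear of the stand at (542,277), and it has been released. Next is the torch.

```bash
python3 -m handwheel '{"offset":[[-0.91,-0.26,0],[-0.91,-0.26,0],[-0.91,-0.26,0],[-0.91,-0.26,0],[-0.91,-0.26,0],[-0.91,-0.26,0],[-0.91,-0.26,0],[-0.91,-0.26,0],[-0.91,-0.26,0],[-0.91,-0.26,0],[-0.91,-0.26,0],[-0.91,-0.26,0]],"angular":[[0,0,0],[0,0,0],[0,0,0],[0,0,0],[0,0,0],[0,0,0],[0,0,0],[0,0,0],[0,0,0],[0,0,0],[0,0,0],[0,0,0]],"jaw":[0.3,0.3,0.3,0.3,0.3,0.3,0.3,0.3,0.3,0.3,0.3,0.3]}'
python3 -m handwheel '{"offset":[[0,0,0],[0,0,0]],"angular":[[0,0,0],[0,0,0]],"jaw":[0.3,0.3]}'
python3 - <<'E'
from h import *
p,q=tool();print(p)
W=vision.grab_frame("wrist");cv2.imwrite("pics/w4.png",W["img"])
print("tail pred",proj(W,(620.5,-165.5,153)),"fingertip centre ray ok; well pred",proj(W,(618,-167,70)))
E
```

```text
time: 13.75
position: [619.9, -166.9, 199.8]
eef_rot: [0.0, 0.566, 0.824, 0.0]
contact_force: [0.4, -0.6, 0.5]
grip_width: 65.6
grasp_force: 0.0
time: 14.0
position: [619.8, -165.4, 199.8]
eef_rot: [-0.0, 0.566, 0.824, 0.0]
contact_force: [0.1, 0.2, 0.0]
grip_width: 65.7
grasp_force: 0.0
[ 619.82094729 -165.44395353  199.81464019]
tail pred [281.1 230.9] fingertip centre ray ok; well pred [277.8 203.6]
```

View pics/w4.png

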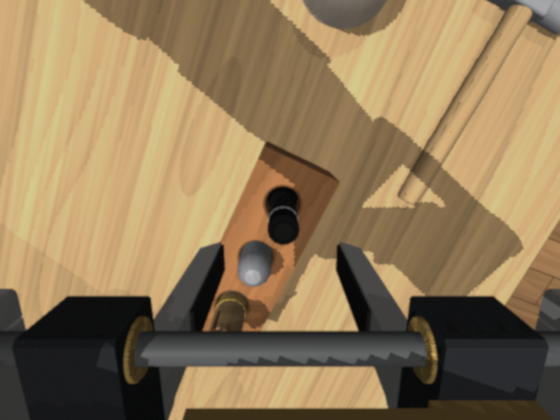

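The tail is at (284,229), about 3 px towards +y of the prediction, so I correct by 2 mm and go down.

```bash
python3 -m handwheel '{"offset":[[0,0.1,0.5],[0,0,1],[0,0,1],[0,0,1],[0,0,0.7],[0,0,0.4],[0,0,0]],"angular":[[0,0,0],[0,0,0],[0,0,0],[0,0,0],[0,0,0],[0,0,0],[0,0,0]],"jaw":[0.3,0.3,0.3,0.3,0.3,0.3,0.3]}' 40
python3 -m handwheel '{"offset":[[0,0,0],[0,0,0],[0,0,0],[0,0,0],[0,0,0],[0,0,0]],"angular":[[0,0,0],[0,0,0],[0,0,0],[0,0,0],[0,0,0],[0,0,0]],"jaw":[0.6,0.8,1,1,1,1]}' 40
```

```text
time: 14.92
position: [621.5, -164.7, 107.3]
eef_rot: [-0.0, 0.566, 0.824, -0.0]
contact_force: [-0.8, -0.7, -0.0]
grip_width: 65.7
grasp_force: 0.0
time: 15.68
position: [621.8, -165.0, 108.0]
eef_rot: [0.0, 0.566, 0.824, 0.0]
contact_force: [0.9, -0.5, 1.1]
grip_width: 22.9
grasp_force: 40.0
```

```bash
python3 -m handwheel '{"offset":[[0,0,-0.3],[0,0,-0.6],[0,0,-0.8],[0,0,-0.8],[0,0,-0.8],[0,0,-1],[0,0,-1],[0,0,-1],[0,0,-0.6],[0,0,0]],"angular":[[0,0,0],[0,0,0],[0,0,0],[0,0,0],[0,0,0],[0,0,0],[0,0,0],[0,0,0],[0,0,0],[0,0,0]],"jaw":[1,1,1,1,1,1,1,1,1,1]}' 40
python3 -m handwheel '{"offset":[[0.4,0,0],[0.8,0.03,0],[0.95,0.03,0],[0.95,0.03,0],[0.95,0.03,0],[0.95,0.03,0],[0.95,0.03,0],[0.95,0.03,0],[0.95,0.03,0],[0.95,0.03,0],[0.95,0.03,0]],"angular":[[0,0,0],[0,0,0],[0,0,0],[0,0,0],[0,0,0],[0,0,0],[0,0,0],[0,0,0],[0,0,0],[0,0,0],[0,0,0]],"jaw":[1,1,1,1,1,1,1,1,1,1,1]}'
python3 -m handwheel '{"offset":[[0.95,0.03,0],[0.95,0.03,0],[0.95,0.03,0],[0.95,0.03,0],[0.95,0.03,0],[0.95,0.03,0],[0.95,0.03,0],[0.8,0.03,0],[0.5,0.03,0],[0,0,0]],"angular":[[0,0,0],[0,0,0],[0,0,0],[0,0,0],[0,0,0],[0,0,0],[0,0,0],[0,0,0],[0,0,0],[0,0,0]],"jaw":[1,1,1,1,1,1,1,1,1,1]}'
python3 -m handwheel '{"offset":[[0,0,0],[0,0,0],[0,0,0],[0,0,0],[0,0,0],[0,0,0],[0,0,0],[0,0,0],[0,0,0],[0,0,0]],"angular":[[-0.5,0,0],[-1,0,0],[-1,0,0],[-1,0,0],[-1,0,0],[-1,0,0],[-1,0,0],[-0.7,0,0],[-0.3,0,0],[0,0,0]],"jaw":[1,1,1,1,1,1,1,1,1,1]}'
python3 - <<'E'
from h import *
p,q=tool();print(p,q.as_matrix().round(3))
d=np.array([499.7,190.3,203.3])-p;print("units",(q.inv().apply(d)/20).round(2))
E
```

```text
time: 16.92
position: [622.2, -165.2, 247.5]
eef_rot: [0.001, 0.566, 0.824, 0.0]
contact_force: [0.2, -0.0, -2.1]
grip_width: 22.7
grasp_force: 40.0
time: 18.3
position: [556.9, 20.3, 245.9]
eef_rot: [0.0, 0.566, 0.824, 0.0]
contact_force: [-0.0, 0.3, -0.7]
grip_width: 23.0
grasp_force: 40.0
time: 19.55
position: [505.2, 170.1, 245.9]
eef_rot: [0.0, 0.566, 0.824, -0.0]
contact_force: [-0.1, -0.8, -0.7]
grip_width: 22.9
grasp_force: 40.0
time: 20.8
position: [505.1, 169.0, 245.5]
eef_rot: [0.217, 0.524, 0.761, 0.315]
contact_force: [-0.5, 0.4, -1.3]
grip_width: 22.7
grasp_force: 40.0
[505.06851578 169.03853071 245.4526244 ] [[-0.358  0.661  0.66 ]
 [ 0.934  0.253  0.253]
 [ 0.     0.706 -0.708]]
units [ 1.09 -1.4   1.58]
```

```bash
python3 -m handwheel '{"offset":[[0.2,-0.25,0.3],[0.4,-0.5,0.55],[0.35,-0.45,0.5],[0.15,-0.2,0.23],[0,0,0],[0,0,0]],"angular":[[0,0,0],[0,0,0],[0,0,0],[0,0,0],[0,0,0],[0,0,0]],"jaw":[1,1,1,1,1,1]}' 40
python3 - <<'E'
from h import *
p,q=tool();z=q.as_matrix()[:,2];print(p,z)
S=vision.grab_frame("scene");W=vision.grab_frame("wrist");T=vision.grab_frame("top")
A=S["img"][120:330,260:460];B=T["img"][130:340,150:350]
def mark(f,im,off,s):
    for L in(92.8,-19):
        u=proj(f,p+z*L);print("pred axis",L,u)
for f in(S,T,W): mark(f,0,0,0)
for f in(S,T,W): print("stone",proj(f,(627,239,67)))
cv2.imwrite("pics/m5.png",np.hstack([cv2.resize(A,(400,420),interpolation=cv2.INTER_CUBIC),cv2.resize(B,(400,420),interpolation=cv2.INTER_CUBIC)]));cv2.imwrite("pics/w5.png",W["img"])
E
```

```text
time: 21.55
position: [500.3, 191.0, 204.6]
eef_rot: [0.217, 0.523, 0.761, 0.316]
contact_force: [-0.6, -0.3, -1.4]
grip_width: 23.3
grasp_force: 40.0
[500.26528198 191.02896516 204.56168046] [ 0.66094941  0.25373538 -0.70623243]
pred axis 92.8 [344.  174.8]
pred axis -19 [333.2 124. ]
pred axis 92.8 [208.5 233.9]
pred axis -19 [216.4 272. ]
pred axis 92.8 [280.  213.3]
pred axis -19 [280.1 270.4]
stone [353.1 220. ]
stone [203.2 205.5]
stone [278.5 190.1]
```

View pics/m5.png

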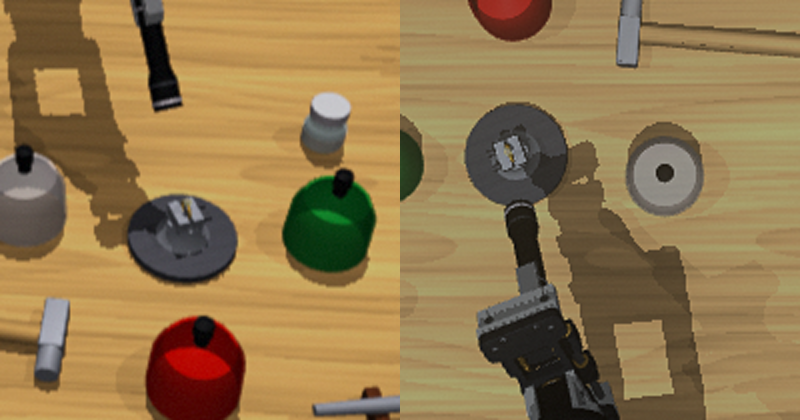

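View pics/w5.png

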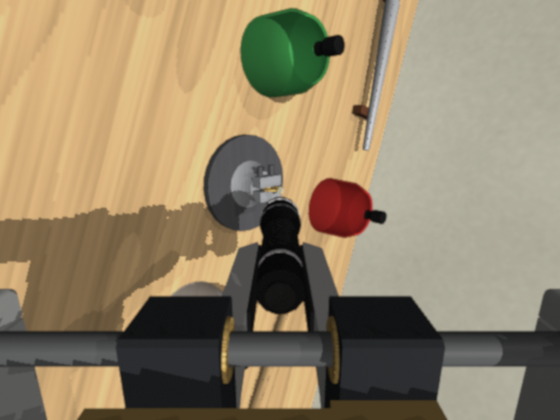

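In the crops the lens is at scene (344,172) and top (210,233), each within 2 px of the prediction, and it points at the stone at scene (351,223) and top (205,206). In the wrist view the torch lies straight between the fingers at x≈281. One line fit will check the torch axis.

```bash
python3 - <<'E'
from h import *
p,q=tool();z=q.as_matrix()[:,2]
pl=[]
for n,br in(("scene",35),("top",45)):
    f=vision.grab_frame(n);h=cv2.cvtColor(f["img"],cv2.COLOR_BGR2HSV)
    a,b=proj(f,p+z*88),proj(f,p+z*12)
    m=np.zeros(h.shape[:2],np.uint8);cv2.line(m,tuple(int(round(v)) for v in a),tuple(int(round(v)) for v in b),1,23)
    # dark and not wood/shadow: low value, low brightness red
    k=(f["img"].max(2)<br)&(m>0)
    # barrel+head slab only
    d=(b-a)/np.linalg.norm(b-a);ys,xs=np.nonzero(k);P=np.c_[xs,ys].astype(np.float32);s=(P-a)@d
    P=P[(s>2)&(s<np.linalg.norm(b-a)-2)];s=(P-a)@d;nn=np.array([-d[1],d[0]]);o=(P-a)@nn
    mid=np.array([[i,(o[(s>=i)&(s<i+2)].min()+o[(s>=i)&(s<i+2)].max())/2,np.ptp(o[(s>=i)&(s<i+2)])] for i in np.arange(2,s.max()-2,2) if ((s>=i)&(s<i+2)).any()])
    c=np.polyfit(mid[:,0]+.5,mid[:,1],1);print(n,"slope deg",np.degrees(np.arctan(c[0])).round(1),"offset px at lens",c[1].round(2),"widths",mid[:,2].round(0))
    st=proj(f,(627,239,67));print(" stone rel pred axis px",((st-a)@nn).round(2)," fit there",np.polyval(c,(st-a)@d).round(2))
    # gold ring / jaws
    g=(h[...,1]<60)&(h[...,2]>130);g[:int(st[1])-12]=0;g[int(st[1])+14:]=0;g[:,:int(st[0])-14]=0;g[:,int(st[0])+14:]=0
    ys,xs=np.nonzero(g);print(" jaws centre",xs.mean().round(1),ys.mean().round(1),"pred",proj(f,(627,239,52)))
E
```

```text
scene slope deg 3.8 offset px at lens -1.6 widths [ 1. 12. 13. 12. 13. 12. 11. 10.  9.  8.  9.  9.  9.  9.  9.]
 stone rel pred axis px -0.55  fit there -4.79
 jaws centre 352.3 225.3 pred [352.4 224.5]
top slope deg 0.5 offset px at lens -0.42 widths [14. 14. 14. 15. 14. 12. 10. 11. 11. 12.]
 stone rel pred axis px -0.44  fit there -0.68
 jaws centre 204.4 206.3 pred [204.3 206. ]
```

```bash
python3 - <<'E'
from h import *
p,q=tool();z=q.as_matrix()[:,2]
for n,br in(("scene",45),("top",45)):
    f=vision.grab_frame(n);a,b=proj(f,p+z*92.8),proj(f,p);L=np.linalg.norm(b-a)
    d=(b-a)/L;nn=np.array([-d[1],d[0]]);print(n,"nn",nn.round(2))
    N=int(L)+8;g=np.mgrid[0:N,0:41];M=a+(g[0][...,None]-6)*d+(g[1][...,None]-20)*nn
    w=cv2.remap(f["img"],M[...,0].astype(np.float32),M[...,1].astype(np.float32),cv2.INTER_LINEAR).max(2)
    rows=[]
    for i in range(0,N,3):
        c=np.nonzero(w[i]<br)[0]-20
        if len(c)>2: rows.append((i-6,c.min(),c.max()))
    print(rows)
E
```

```text
scene nn [ 0.98 -0.21]
[(6, np.int64(-6), np.int64(-1)), (9, np.int64(-6), np.int64(6)), (12, np.int64(-6), np.int64(6)), (15, np.int64(-6), np.int64(6)), (18, np.int64(-5), np.int64(5)), (21, np.int64(-4), np.int64(4)), (24, np.int64(-5), np.int64(4)), (27, np.int64(-5), np.int64(4)), (30, np.int64(-5), np.int64(4)), (33, np.int64(-5), np.int64(4)), (36, np.int64(-4), np.int64(4)), (39, np.int64(-5), np.int64(4)), (42, np.int64(-5), np.int64(4))]
top nn [-0.98  0.2 ]
[(-3, np.int64(-5), np.int64(4)), (0, np.int64(-4), np.int64(3)), (3, np.int64(-7), np.int64(6)), (6, np.int64(-7), np.int64(7)), (9, np.int64(-7), np.int64(6)), (12, np.int64(-7), np.int64(7)), (15, np.int64(-6), np.int64(5)), (18, np.int64(-5), np.int64(5)), (21, np.int64(-5), np.int64(5)), (24, np.int64(-5), np.int64(5)), (27, np.int64(-6), np.int64(5))]
```

The torch axis matches the prediction within 0.5 px in both views, so it points at the stone. I'm handing in.

```bash
python3 -c "
from station import r
print(r.close_job())"
```

```text
the job is handed in; nothing more can be done
None
```

I lifted the clear cover off and stood it upright on the bare bench, then drew the torch and am holding it about 10 cm from the stone, pointing down at it at 45 degrees; I handed the job in at about 22 s and have not seen the verdict.

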